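Match the hasp hinge on a raised gear-case lid

ROBOT

A 6-joint arm with a two-finger parallel gripper is mounted at the origin on the work surface. World frame = base frame: x ahead of the robot, y to its left, z up, the work surface at z = 0. Lengths are in m, angles in degrees, forces in N, time in s.
With the tool pointing down it reaches from about 0.375 to 0.9 m from the base axis. Payload 3.1 kg.
Tool frame: the origin (TCP) lies on the centre line of the jaws, within the pads' length; the fingertips stand 8 mm ahead of it and the grasp point (between the pads) lies 11 mm behind it (bot.tip_extent is the distance from the TCP to the fingertips, in m); z points along the fingers, y is the line along which they close (so a half turn about z gives the same grasp; the last joint's range is limited). The gripper opens to 87 mm and grips with 3 to 60 N. Pads are 19 mm wide; open, the fingers measure 117 mm over their backs; the gripper's body (75 mm by 190 mm) begins 51 mm behind the grasp point.
Start: joints at [-83.509, 30.224, 82.088, -0, 67.689, -10.227], TCP at [0.18, -0.599, 0.231] pointing down, gripper open.
Joint ranges: [-176.69, 176.69], [-43.24, 126.21], [12.49, 139.97], [-82, 262], [0, 151.66], [-163.58, 163.58]. Speed limits (degrees/s): [159.86, 159.86, 180, 180, 180, 180].

INTERFACE

Orientations are given as a 3x3 rotation matrix whose columns are the frame's x, y, z axes.
In Python, from rig import bot, vision, workorder gives the robot as it stands.
- The arm moves only by the shell command python3 -m handwheel 'ROWS'. ROWS is JSON, a list of rows, each an object with "delta_rot": the turn, a rotation vector about the tool's x, y, z in rad, a list of three; "xyz": the shift along the tool's x, y, z in mm, a list of three; "hand": the closure, from -1 (fully open) to 1 (shut). A call has exactly 5 rows; each row is the pose to reach, as a shift and turn from the pose commanded when the call began, along the tool's axes at that moment; what a row does not reach only later rows make up. A row lasts 1/8 s, in which the tool goes at most 62.5 mm and 10.7 degrees, less where a joint would pass 70% of its speed; a pose out of reach is approached as far as the arm can. A call with a gripper value outside its range is refused whole. The fingers move at their own pace and stop on an object; the grip force is fixed at half the most. Time passes only in rows, so rows that repeat a pose let the fingers close, or fill a call up. It gives the time, the measured TCP pose, the force, the opening and the grip force at its end, in the units of the state.
- bot.read_state(): the state, without advancing time (a new reading comes with each control period).
- vision.capture(name): name is "scene" or "top" or "wrist"; returns the picture (384x512x3 uint8, red, green, blue); there is no depth.
- vision.camera_model(name): a dict with "camera_matrix" (3x3 intrinsics, pixels), "camera_from_world" (4x4, takes a point from world to camera coordinates). Camera axes: x right, y up, looking along -z (the intrinsics and any distortion apply to the point x, -y, -z); pixel columns grow to the right and rows downward; lengths in m; the calibration is good to about 2 mm. A picture is of the moment at which its call begins: read the wrist's pose just before it. camera_model takes no time and is no camera call; for the wrist camera it gives the pose at the moment of the call.
- workorder.hand_in(): hands the job in; it is judged then, once.
The state is a dict: "time_s": time; "joint_positions": joint angles; "qvel": joint speeds; "tau": joint torques, N m; "position": TCP position; "tcp_rot": TCP orientation; "force": force on the tool from outside, world axes, zero at the start; "moment": the same for the moment, N m; "opening": opening from 0.0 (shut) to 1.0 (fully open); "grasp_force": force on a finger pad.
Only numpy, scipy, OpenCV 4.12 (cv2) and the standard library are available. Lean on these libraries where they do the work, as an engineer would, in place of code of your own. Each camera call takes 0.05 s, during which the arm holds its last target. There are 200 camera calls.

TASK

The hasp on the front of the gear case has lost its hinge pin: first raise the case lid by its handle to about 35 degrees and let go, so that it stands there on its stiff hinge. Then take the loose steel hasp strap off its wooden rest and hold it with its single knuckle in the gap between the two knuckles on the lid's front edge, all three holes in one line so that a pin could be pushed through, without leaning it on the lid. Finish while still holding it there; leave the mug, the parts tray and the screwdriver where they are.

Things in the scene. Friction and masses are not known exactly. Their poses are not given: they have to be found in the camera images.
- lid (a joint): angle of the lid of the gear case in rad: 0 shut (level), grows as its front edge rises, 35 degrees = 0.61; starts between 0 and 0.2. The hinge is stiff: the lid stays at any angle where it is left, and about 10 N upwards at the handle moves it.
- case: gear case fixed to the desk: black box with aluminium edges, 220 (x) x 260 (y) x 85 mm, open-topped under the lid. Origin at the centre of its underside; -x is its front, towards the robot. The lid, 224 x 262 x 22 mm, 0.5 kg, is hinged along the far (+x) top edge.
- lid_hinge (a point): centre of the lid's hinge line, at the far top edge of the case, 87 mm above the desk; axes turn with the lid: y along the hinge line, x from the front edge towards the hinge, z out of the lid's top.
- lid_handle (a point): middle of the lid's handle: a round steel bar 12 mm thick, 110 mm long, along the lid's y on two posts, its axis 45 mm above the lid's top; 172 mm in front of the hinge line and 67 mm out along the lid's z. Can be pinched from above, fingers before and behind the bar; the bar may turn between them. Axes as lid_hinge.
- lid_eye (a point): point on the pin axis (the lid's y) of the lid's hinge leaf at the middle of its front edge, midway between two steel knuckles: barrels 20 mm across, 18 mm long, with 10 mm holes and a 24 mm gap between them. It lies 243 mm in front of the hinge line and 11 mm out along the lid's z; the leaf's plate begins 14 mm behind it; the gap is open above, below and in front. Axes as lid_hinge.
- strap: loose steel hasp strap, about 0.15 kg: plate 80 (x) x 44 (y) x 8 mm with a slot near its -x end; at its +x end a 20 mm wide neck with one knuckle. It lies level on the rest, knuckle turned roughly away from the robot. Origin: centre of the plate's underside, near its balance point; x towards the knuckle, y across (along the knuckle's hole), z up. Grip it across its 44 mm width.
- strap_eye (a point): centre of the strap's knuckle, on the axis of its hole: a barrel 20 mm in outer diameter, 20 mm long, hole 10 mm, 56 mm from the strap's origin along its x and 4 mm above its underside. Axes as the strap.
- rest: plain wooden block fixed to the desk, 50 (x) x 24 (y) x 36 mm high, origin at the centre of its underside; the strap lies on it, overhanging 10 mm at either side.
- mug: white mug, 80 mm wide, 95 mm high, origin at the centre of its foot; leave alone.
- tray: small grey open parts tray 100 x 75 x 22 mm, with the pin and screws in it, origin at the centre of its underside; leave alone.
- driver: screwdriver 190 mm long lying on the desk along its own x; leave alone.
Not all that is in view belongs to the job. There is more than one size of the strap; the one meant has the size given above.

How it is judged:
By the outcome, as a careful person would: the job done as asked, in the order asked, and still so for the second after the job is handed in, while the arm keeps its last pose, push and grip.
It also fails if it takes over 69 s, if anything falls off the work surface, if the arm or the gripper's body presses on something with over 40 N, if the wrist force passes 120 N, or if a joint passes its speed limit or range.

## Working session

There is one attempt and no reset: what is moved stays moved. The work goes in short steps, Python scripts to look and compute and a shell command to move; the robot and the scene stay as the last step left them, time stands still between calls to the robot, and variables do not carry over. Pictures are saved under pics/ and viewed, at most 10 in all, crops included, and the job is handed in when it is done.

```bash
ls; mkdir -p pics; python3 - <<'E'
from rig import bot, vision
import cv2,numpy as np
s=bot.read_state(); print(s['time_s'],s['position'],s['tcp_rot'],s['opening'])
a=vision.capture("scene");b=vision.capture("top")
np.save('pics/scene0.npy',a);np.save('pics/top0.npy',b)
cv2.imwrite('pics/s0.png',cv2.resize(a[:,:,::-1],(800,600)));cv2.imwrite('pics/t0.png',cv2.resize(b[:,:,::-1],(800,600)))
for n in("scene","top","wrist"):
  m=vision.camera_model(n);print(n,{k:np.round(v,4).tolist() if not isinstance(v,str) else v for k,v in m.items()})
E
```

```text
pics
0.0 [ 0.17973844 -0.59784717  0.22956018] [[ 9.57729397e-01  2.87670539e-01 -2.50184782e-04]
 [ 2.87670393e-01 -9.57727029e-01  2.16382897e-03]
 [ 3.82861118e-04 -2.14433337e-03 -9.99997628e-01]] 1.0015341954764738
scene {'camera_matrix': [[460.2521, 0.0, 260.8249], [0.0, 460.2521, 199.5839], [0.0, 0.0, 1.0]], 'camera_from_world': [[0.8272, 0.5618, 0.0031, -0.4532], [-0.3159, 0.4605, 0.8295, 0.0967], [0.4646, -0.6872, 0.5585, -1.5718], [0.0, 0.0, 0.0, 1.0]]}
top {'camera_matrix': [[391.766, 0.0, 254.2464], [0.0, 391.766, 193.7386], [0.0, 0.0, 1.0]], 'camera_from_world': [[-0.0131, -0.9999, -0.0096, 0.0168], [0.986, -0.0145, 0.1663, -0.582], [-0.1665, -0.0072, 0.986, -1.0707], [0.0, 0.0, 0.0, 1.0]]}
wrist {'camera_matrix': [[265.8761, 0.0, 248.0848], [0.0, 265.8761, 189.5332], [0.0, 0.0, 1.0]], 'camera_from_world': [[0.2879, -0.9577, -0.0022, -0.6237], [0.9288, 0.2798, -0.243, 0.0299], [0.2333, 0.0679, 0.97, -0.3912], [0.0, 0.0, 0.0, 1.0]]}
```

View pics/s0.png

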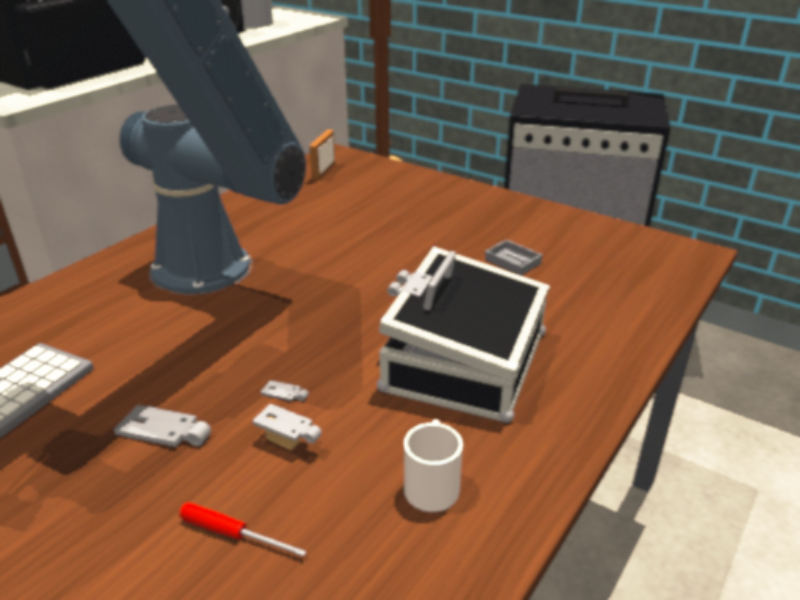

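View pics/t0.png

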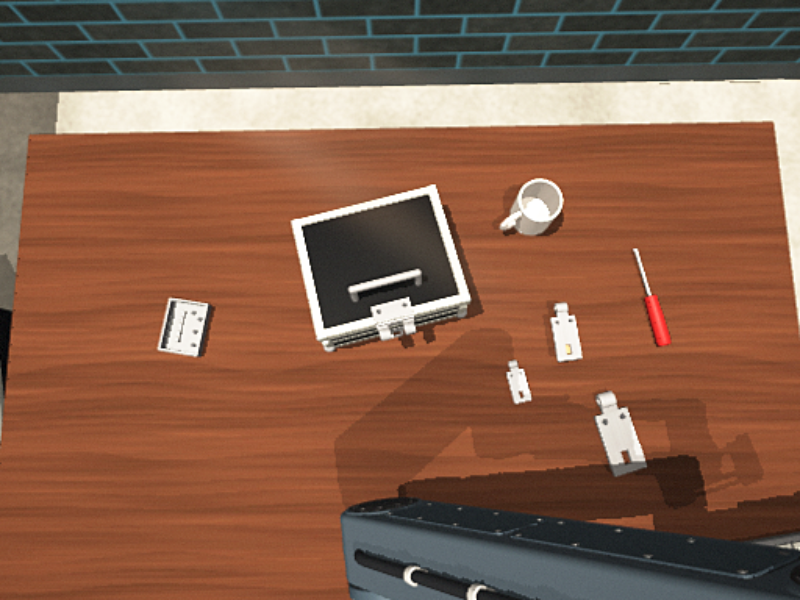

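The scene view shows the lid slightly open with its handle bar at about (450,260)-(430,302) and the strap on its rest at (285,425). In the top view, with 800x600 pixels, the handle is at (353,292)-(418,276), the strap on the rest at (565,333), the small and large decoys at (518,383) and (620,432), and the mug at (537,207).

```bash
cat > h.py <<'E'
import numpy as np,cv2
from rig import bot,vision
def ray(m,p):
    K=m['camera_matrix'];T=np.array(m['camera_from_world']);R=T[:3,:3];t=T[:3,3]
    d=np.linalg.inv(K)@np.array([p[0],p[1],1.]);d=R.T@(d*[1,-1,-1]);return -R.T@t,d/np.linalg.norm(d)
def plane(m,p,z):
    o,d=ray(m,p);return o+d*(z-o[2])/d[2]
def tri(m1,p1,m2,p2):
    o1,d1=ray(m1,p1);o2,d2=ray(m2,p2)
    s=np.linalg.lstsq(np.c_[d1,-d2],o2-o1,rcond=None)[0]
    a=o1+d1*s[0];b=o2+d2*s[1];return (a+b)/2,np.linalg.norm(a-b)
def proj(m,X):
    T=np.array(m['camera_from_world']);c=T[:3,:3]@np.asarray(X)+T[:3,3];c=c*[1,-1,-1]
    q=np.array(m['camera_matrix'])@c;return q[:2]/q[2]
E
python3 - <<'E'
from h import *
S=vision.camera_model('scene');T=vision.camera_model('top');k=.64
a=np.load('pics/scene0.npy');b=np.load('pics/top0.npy')
for n,p,q in [('hL',(353,292),(450,260)),('hR',(418,276),(430,302)),('farL',(294,222),(547,290)),('farL-b',(294,222),(437,251)),('R far',(434,187),(547,290)),('frontL',(325,340),(437,251)),('frontR',(469,300),(384,330)),('farR',(434,187),(515,365))]:
    X,e=tri(T,np.array(p)*k,S,np.array(q)*k);print(n,X.round(4),round(e,4))
# strap in top
g=cv2.cvtColor(b,cv2.COLOR_RGB2HSV);w=((g[...,1]<60)&(g[...,2]>120)).astype(np.uint8)
n,l,st,c=cv2.connectedComponentsWithStats(w)
for i in range(1,n):
    if 60<st[i,4]<1500 and 180<c[i][1]<310:
        r=cv2.minAreaRect(np.argwhere(l==i)[:,::-1].astype(np.float32));bx=cv2.boxPoints(r)
        print(st[i].tolist(),c[i].round(1),[plane(T,p,.044)[:2].round(4).tolist() for p in bx],'cen',plane(T,c[i],.044).round(4),np.array(r[1])*1.0)
A=cv2.resize(b[105:235,170:400],None,fx=3.4,fy=3.4,interpolation=cv2.INTER_CUBIC)
B=cv2.resize(a[150:270,150:360],None,fx=3.4,fy=3.4,interpolation=cv2.INTER_CUBIC)
cv2.imwrite('pics/c1.png',A[:,:,::-1]);cv2.imwrite('pics/c2.png',B[:,:,::-1])
E
```

```text
hL [0.5814 0.0805 0.1697] 0.0019
hR [ 0.6101 -0.0272  0.1504] 0.0006
farL [0.7234 0.1915 0.1003] 0.0023
farL-b [0.622  0.1135 0.2181] 0.1603
R far [ 0.7729 -0.0346  0.2265] 0.0772
frontL [0.5126 0.1342 0.14  ] 0.0171
frontR [ 0.5739 -0.1118  0.1286] 0.0059
farR [ 0.7819 -0.0578  0.114 ] 0.0073
[101, 191, 32, 37, 784] [118. 209.] [[0.5036, 0.4469], [0.6035, 0.4306], [0.5867, 0.3576], [0.4874, 0.3749]] cen [0.5446 0.3992 0.044 ] [25.56254959 35.41041946]
[352, 194, 21, 38, 509] [361.5 213.5] [[0.5759, -0.2661], [0.583, -0.3119], [0.477, -0.3229], [0.4702, -0.2778]] cen [ 0.5216 -0.2948  0.044 ] [37.48297119 16.11110115]
[324, 230, 16, 29, 274] [331.1 244.9] [[0.4704, -0.1793], [0.4789, -0.211], [0.4043, -0.2287], [0.396, -0.1975]] cen [ 0.4343 -0.2048  0.044 ] [27.74682999 11.53828526]
[381, 250, 32, 48, 862] [394.7 275.6] [[0.4065, -0.328], [0.425, -0.3878], [0.2958, -0.4215], [0.2779, -0.3628]] cen [ 0.3481 -0.3764  0.044 ] [49.96398544 22.13594246]
```

View pics/c1.png

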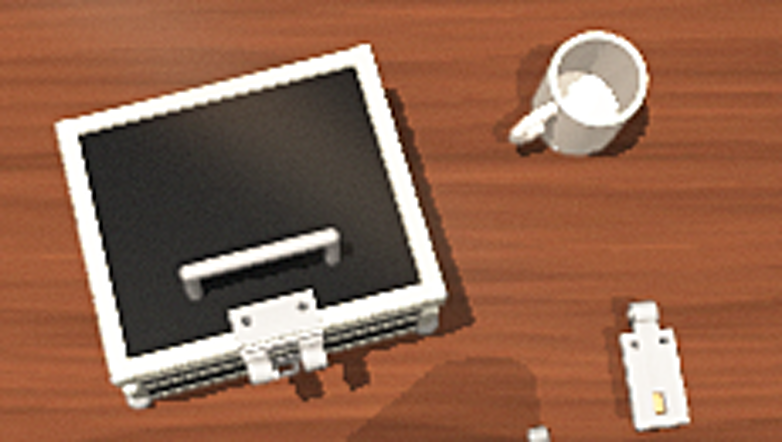

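View pics/c2.png

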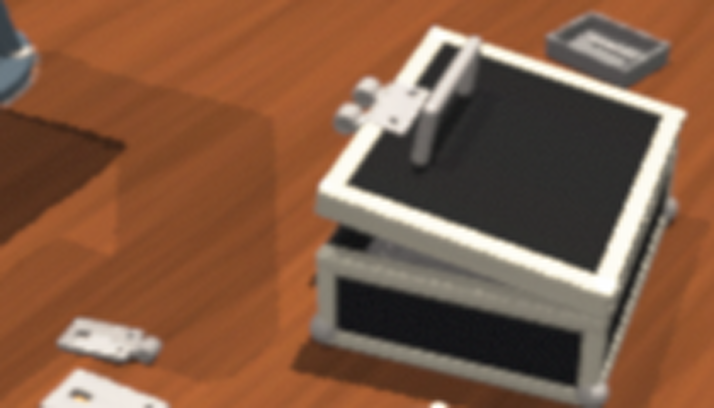

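The crops show the lid corners at (58,122), (370,45), (115,382), (445,298) from the top, and (684,112), (600,300), (435,28), (318,190) in the scene view. The knuckles are clear in both.

```bash
python3 - <<'E'
from h import *
S=vision.camera_model('scene');T=vision.camera_model('top')
P={}
for n,p,q in [('hL',(183,272),(474,43)),('hR',(336,236),(421,160)),('farL',(58,122),(684,112)),('farR',(370,45),(600,300)),('frL',(115,384),(435,28)),('frR',(445,298),(318,190)),('knL',(260,374),(367,92)),('knR',(316,360),(346,119))]:
    X,e=tri(T,np.array(p)/3.4+[170,105],S,np.array(q)/3.4+[150,150]);print(n,X.round(4),round(e,4));P[n]=X
ya=(P['farL']-P['farR']+P['frL']-P['frR']+P['hL']-P['hR']);yaw=np.arctan2(-ya[0],ya[1])
fm=(P['farL']+P['farR'])/2;nm=(P['frL']+P['frR'])/2
print('W',np.linalg.norm(P['farL']-P['farR']),np.linalg.norm(fm-nm),np.linalg.norm(P['hL']-P['hR']))
x=np.array([np.cos(yaw),np.sin(yaw)]);print('yaw',np.degrees(yaw),'lid ang',np.degrees(np.arctan2((nm-fm)[2],-(nm-fm)[:2]@x)))
h=(P['hL']+P['hR'])/2;print('handle',h)
for th in np.radians([0,3,6,8,10]):
    print('z h',np.degrees(th),.087+.172*np.sin(th)+.067*np.cos(th), 'hinge xy',h[:2]+x*(.172*np.cos(th)-.067*np.sin(th)), 'eye z',.087+.243*np.sin(th)+.011*np.cos(th))
# strap eye/plate from minAreaRect pts
b=[(628,338),(672,330),(636,430),(690,422),(642,310)]
for p in b: print(plane(T,np.array(p)/3.4+[170,105],.044).round(4))
E
```

```text
hL [0.5838 0.0845 0.1805] 0.0006
hR [ 0.6143 -0.0331  0.1443] 0.0069
farL [0.7246 0.1933 0.1086] 0.0029
farR [ 0.7839 -0.0644  0.1065] 0.004
frL [0.5075 0.1416 0.1439] 0.0074
frR [ 0.5689 -0.1125  0.1434] 0.0041
knL [0.5135 0.0307 0.137 ] 0.0053
knR [ 0.5234 -0.0126  0.137 ] 0.0047
W 0.26442564027039583 0.22462743460172485 0.1268311225502743
yaw 13.505382371603018 lid ang 9.249633444398686
handle [0.5990165  0.02570219 0.16238716]
z h 0.0 0.154 hinge xy [0.76626035 0.0658705 ] eye z 0.09799999999999999
z h 3.0000000000000004 0.16290996330234278 hinge xy [0.7626216  0.06499655] eye z 0.11070256224933565
z h 6.000000000000001 0.1716118626717107 hinge xy [0.75853442 0.0640149 ] eye z 0.12334015742309079
z h 8.0 0.17728573397081648 hinge xy [0.75556599 0.06330195] eye z 0.13171201228945317
z h 10.0 0.18284960601052996 hinge xy [0.75240683 0.06254319] eye z 0.14002939245619836
[ 0.548  -0.2772  0.044 ]
[ 0.5542 -0.3144  0.044 ]
[ 0.471  -0.2795  0.044 ]
[ 0.477  -0.3245  0.044 ]
[ 0.5716 -0.2902  0.044 ]
```

```bash
cat > goal.py <<'E'
# goal: yaw (deg, world yaw of tool y) x y z of the TCP, tool pointing down [pitch deg about tool y]
import sys
from h import *
from scipy.spatial.transform import Rotation as Ro
def go(yaw,p,pit=0):
    s=bot.read_state();R=np.array(s['tcp_rot']);a=np.radians(yaw)
    y=np.array([np.cos(a),np.sin(a),0]);z=np.array([0,0,-1.]);G=np.c_[np.cross(y,z),y,z]@Ro.from_euler('y',pit,degrees=True).as_matrix()
    print('t %.2f'%s['time_s'],'xyz',(R.T@(np.array(p)-s['position'])*1000).round(1),'rot',Ro.from_matrix(R.T@G).as_rotvec().round(4),'| pos',np.round(s['position'],4),'F',np.round(s['force'],1),'op %.3f'%s['opening'],'gf %.1f'%s['grasp_force'],'j',np.round(s['joint_positions'],0))
if __name__=='__main__':
    v=list(map(float,sys.argv[1:]));go(v[0],v[1:4],*v[4:])
E
python3 goal.py 13.3 .597 .026 .30
r='';python3 -m handwheel '[{"xyz":[48,-40,-6],"delta_rot":[0,0,-0.13],"hand":-1},{"xyz":[96,-80,-12],"delta_rot":[0,0,-0.27],"hand":-1},{"xyz":[144,-120,-18],"delta_rot":[0,0,-0.42],"hand":-1},{"xyz":[192,-160,-24],"delta_rot":[0,0,-0.58],"hand":-1},{"xyz":[240,-200,-30],"delta_rot":[0,0,-0.75],"hand":-1}]'
python3 goal.py 13.3 .597 .026 .30
```

```text
t 0.10 xyz [ 579.1 -477.7  -69.2] rot [-1.3000e-03 -1.7000e-03 -1.5112e+00] | pos [ 0.1797 -0.5979  0.2297] F [ 0.8 -0.5  0.9] op 0.999 gf 0.0 j [-84.  30.  82.  -0.  68. -10.]
time_s: 0.72
position: [0.3521, -0.3372, 0.2604]
tcp_rot: [[0.5, 0.866, 0.0], [0.866, -0.5, 0.0], [0.0, -0.0, -1.0]]
force: [1.3, 0.0, 0.2]
opening: 0.997
grasp_force: 0.0
t 0.72 xyz [437.   30.3 -39.5] rot [-1.000e-04 -5.000e-04 -7.562e-01] | pos [ 0.3521 -0.3372  0.2604] F [1.3 0.  0.2] op 0.997 gf 0.0 j [-57.  17.  99.   0.  63. -27.]
```

```bash
python3 -m handwheel '[{"xyz":[55,4,-5],"delta_rot":[0,0,-0.16],"hand":-1},{"xyz":[110,8,-10],"delta_rot":[0,0,-0.32],"hand":-1},{"xyz":[168,12,-15],"delta_rot":[0,0,-0.48],"hand":-1},{"xyz":[228,16,-20],"delta_rot":[0,0,-0.62],"hand":-1},{"xyz":[288,20,-26],"delta_rot":[0,0,-0.756],"hand":-1}]' >/dev/null
python3 goal.py 13.3 .597 .026 .30
```

```text
t 1.35 xyz [102.5 108.8 -13.7] rot [-0.0005 -0.0002 -0.0007] | pos [ 0.5146 -0.0987  0.2863] F [ 1.  -1.2  0.1] op 0.999 gf 0.0 j [-23.  19.  92.  -0.  69. -36.]
```

```bash
python3 -m handwheel '[{"xyz":[35,36,-5],"delta_rot":[0,0,0],"hand":-1},{"xyz":[70,72,-10],"delta_rot":[0,0,0],"hand":-1},{"xyz":[102,109,-14],"delta_rot":[0,0,0],"hand":-1},{"xyz":[102,109,-14],"delta_rot":[0,0,0],"hand":-1},{"xyz":[102,109,-14],"delta_rot":[0,0,0],"hand":-1}]' >/dev/null
python3 goal.py 13.3 .597 .026 .30
python3 - <<'E'
from h import *
m=vision.camera_model('wrist');a=vision.capture('wrist');np.save('pics/w1.npy',a)
T=m['camera_from_world'];print('cam',(-T[:3,:3].T@T[:3,3]).round(4))
for n,X in dict(handle=[.597,.026,.18],hinge=[.751,.0637,.087],eye=[.517,.009,.137]).items(): print(n,proj(m,X).round(1))
cv2.imwrite('pics/w1.png',cv2.resize(a[:,:,::-1],(768,576)))
E
```

```text
t 1.98 xyz [ 2.6  1.2 -0.3] rot [-0.0021 -0.0001 -0.0046] | pos [0.5965 0.0232 0.2997] F [-0.6  0.2 -0.1] op 1.004 gf 0.0 j [ -8.  24.  81.  -0.  75. -21.]
cam [0.5817 0.0878 0.4553]
handle [249.5 184.7]
hinge [362.6 168.4]
eye [182.2 175.5]
```

View pics/w1.png

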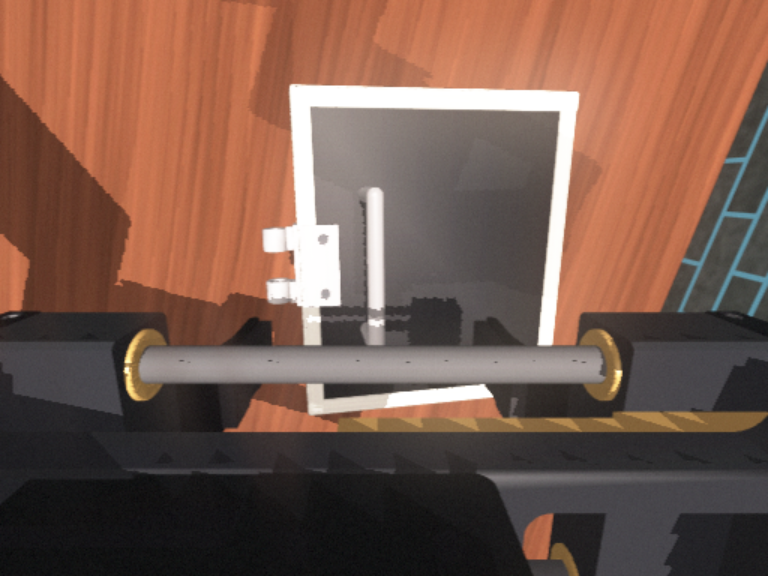

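The wrist view shows the handle bar at column 250 of the full frame (predicted 249.5), so the estimate holds. The lid knuckles are at (275,240) and (281,291) of the 768-wide view. Going down onto the bar and gripping.

```bash
python3 -m handwheel '[{"xyz":[3,1,35],"delta_rot":[0,0,0],"hand":-1},{"xyz":[5,1,75],"delta_rot":[0,0,0],"hand":-1},{"xyz":[5,1,110],"delta_rot":[0,0,0],"hand":-1},{"xyz":[5,1,129],"delta_rot":[0,0,0],"hand":-1},{"xyz":[5,1,129],"delta_rot":[0,0,0],"hand":0}]' >/dev/null
python3 -m handwheel '[{"xyz":[0,0,0],"delta_rot":[0,0,0],"hand":1},{"xyz":[0,0,0],"delta_rot":[0,0,0],"hand":1},{"xyz":[0,0,0],"delta_rot":[0,0,0],"hand":1},{"xyz":[0,0,0],"delta_rot":[0,0,0],"hand":1},{"xyz":[0,0,0],"delta_rot":[0,0,0],"hand":1}]' >/dev/null
python3 goal.py 13.3 .597 .026 .170
```

```text
t 3.27 xyz [-2.5 -0.7  1.6] rot [ 0.0003  0.0001 -0.005 ] | pos [0.5972 0.0286 0.1716] F [ 0.3 -0.2 -0.2] op 0.402 gf 0.0 j [ -8.  32.  89.   0.  58. -21.]
```

```bash
python3 -m handwheel '[{"xyz":[0,0,0],"delta_rot":[0,0,0],"hand":1},{"xyz":[0,0,0],"delta_rot":[0,0,0],"hand":1},{"xyz":[0,0,0],"delta_rot":[0,0,0],"hand":1},{"xyz":[0,0,0],"delta_rot":[0,0,0],"hand":1},{"xyz":[0,0,0],"delta_rot":[0,0,0],"hand":1}]' >/dev/null
python3 goal.py 13.3 .597 .026 .170
```

```text
t 3.90 xyz [-2.4 -0.7  1.4] rot [-0.0001 -0.     -0.0049] | pos [0.5971 0.0285 0.1714] F [ 0.6  0.3 -1.3] op 0.127 gf 30.0 j [ -8.  32.  89.  -0.  58. -21.]
```

```bash
python3 -m handwheel '[{"xyz":[0,4.4,-7.1],"delta_rot":[0,0,0],"hand":1},{"xyz":[0,9.1,-14],"delta_rot":[0,0,0],"hand":1},{"xyz":[0,14,-20.5],"delta_rot":[0,0,0],"hand":1},{"xyz":[0,19.3,-26.9],"delta_rot":[0,0,0],"hand":1},{"xyz":[0,24.9,-33.2],"delta_rot":[0,0,0],"hand":1}]' >/dev/null
python3 goal.py 13.3 .597 .026 .170
```

```text
t 4.53 xyz [ -2.8 -24.5  34.6] rot [-0.0032 -0.0009 -0.005 ] | pos [0.6204 0.0343 0.2045] F [ -2.6  -2.6 -12.8] op 0.129 gf 30.0 j [ -7.  32.  84.  -0.  65. -20.]
```

```bash
python3 -m handwheel '[{"xyz":[0,5.9,-5.9],"delta_rot":[0,0,0],"hand":1},{"xyz":[0,12.1,-11.6],"delta_rot":[0,0,0],"hand":1},{"xyz":[0,18.2,-16.8],"delta_rot":[0,0,0],"hand":1},{"xyz":[0,24.9,-21.9],"delta_rot":[0,0,0],"hand":1},{"xyz":[0,31.7,-26.7],"delta_rot":[0,0,0],"hand":1}]' >/dev/null
python3 goal.py 13.3 .597 .026 .170
python3 -m handwheel '[{"xyz":[0,0,0],"delta_rot":[0,0,0],"hand":1},{"xyz":[0,0,0],"delta_rot":[0,0,0],"hand":0.8},{"xyz":[0,0,0],"delta_rot":[0,0,0],"hand":0.5},{"xyz":[0,0,0],"delta_rot":[0,0,0],"hand":0},{"xyz":[0,0,0],"delta_rot":[0,0,0],"hand":-1}]' >/dev/null
python3 goal.py 13.3 .597 .026 .170
```

```text
t 5.15 xyz [ -3.2 -54.8  62.3] rot [-0.0056 -0.0014 -0.0049] | pos [0.6501 0.0415 0.232 ] F [-7.8 -1.1 -7.9] op 0.125 gf 30.0 j [ -6.  32.  78.  -0.  70. -19.]
t 5.78 xyz [ -1.8 -60.3  63.5] rot [ 0.0072  0.0018 -0.0052] | pos [0.6549 0.0413 0.234 ] F [-1.  -0.2 -0.8] op 0.381 gf 0.0 j [ -6.  32.  77.   0.  70. -19.]
```

```bash
python3 -m handwheel '[{"xyz":[0,0,0],"delta_rot":[0,0,0],"hand":-1},{"xyz":[0,0,-10],"delta_rot":[0,0,0],"hand":-1},{"xyz":[0,-3,-50],"delta_rot":[0,0,0],"hand":-1},{"xyz":[-10,-10,-90],"delta_rot":[0,0,0],"hand":-1},{"xyz":[-50,-30,-110],"delta_rot":[0,0,0.15],"hand":-1}]' >/dev/null
python3 goal.py -83.7 .505 -.298 .20
```

```text
t 6.40 xyz [-273.9 -153.1  144.4] rot [ 0.0056 -0.0041  1.5375] | pos [ 0.6357 -0.0131  0.3451] F [ 0.1 -0.7 -0.5] op 0.940 gf 0.0 j [-11.  25.  72.   0.  82. -16.]
```

```bash
python3 -m handwheel '[{"xyz":[-50,-20,0],"delta_rot":[0,0,0.16],"hand":-1},{"xyz":[-100,-45,10],"delta_rot":[0,0,0.33],"hand":-1},{"xyz":[-150,-75,20],"delta_rot":[0,0,0.5],"hand":-1},{"xyz":[-200,-105,40],"delta_rot":[0,0,0.67],"hand":-1},{"xyz":[-250,-130,60],"delta_rot":[0,0,0.84],"hand":-1}]' >/dev/null
python3 goal.py -83.7 .505 -.298 .20
```

```text
t 7.03 xyz [-29.    2.4  82. ] rot [ 0.0021 -0.0012  0.692 ] | pos [ 0.5233 -0.2754  0.282 ] F [ 0.6 -0.6  0. ] op 0.997 gf 0.0 j [-39.  24.  84.   0.  72.   5.]
```

```bash
python3 -m handwheel '[{"xyz":[-6,1,16],"delta_rot":[0,0,0.17],"hand":-1},{"xyz":[-12,1,32],"delta_rot":[0,0,0.34],"hand":-1},{"xyz":[-20,2,50],"delta_rot":[0,0,0.52],"hand":-1},{"xyz":[-29,2,68],"delta_rot":[0,0,0.692],"hand":-1},{"xyz":[-29,2,82],"delta_rot":[0,0,0.692],"hand":-1}]' >/dev/null
python3 goal.py -83.7 .505 -.298 .20
python3 - <<'E'
from h import *
m=vision.camera_model('wrist');a=vision.capture('wrist');np.save('pics/w2.npy',a);np.save('pics/w2m.npy',m['camera_from_world'])
T=vision.camera_model('top');S=vision.camera_model('scene');s=vision.capture('scene');t=vision.capture('top');np.save('pics/s2.npy',s);np.save('pics/t2.npy',t)
print(proj(m,[.5125,-.299,.044]),proj(m,[.568,-.293,.04]))
A=np.zeros((600,800,3),np.uint8)
A[:300,:400]=cv2.resize(a,(400,300));
A[300:,:400]=cv2.resize(t[100:235,170:350],(400,300),interpolation=cv2.INTER_CUBIC)
A[300:,400:]=cv2.resize(s[145:265,210:370],(400,300),interpolation=cv2.INTER_CUBIC)
g=cv2.cvtColor(a,cv2.COLOR_RGB2HSV);w=((g[...,1]<60)&(g[...,2]>110)).astype(np.uint8)
n,l,st,c=cv2.connectedComponentsWithStats(w)
for i in range(1,n):
    if st[i,4]>300: print(i,st[i].tolist(),c[i].round(1))
A[:300,400:]=cv2.resize(np.repeat(w[...,None]*255,3,2),(400,300))
cv2.imwrite('pics/m2.png',A[:,:,::-1])
E
```

```text
t 7.65 xyz [-0.5  1.4 -0.8] rot [ 0.0005 -0.0006  0.0067] | pos [ 0.5053 -0.2965  0.1992] F [-0.7  0.5  0.6] op 0.999 gf 0.0 j [-41.  29.  90.   0.  61.  42.]
[250.9433816  174.28193075] [251.48271141 125.94911075]
1 [0, 0, 114, 125, 8659] [42.5 62.3]
2 [391, 36, 9, 85, 511] [394.8  77.3]
4 [231, 115, 39, 90, 2921] [250.  163.7]
9 [93, 186, 311, 93, 9003] [243.9 242.2]
15 [0, 228, 80, 45, 1883] [ 50.  249.1]
```

View pics/m2.png

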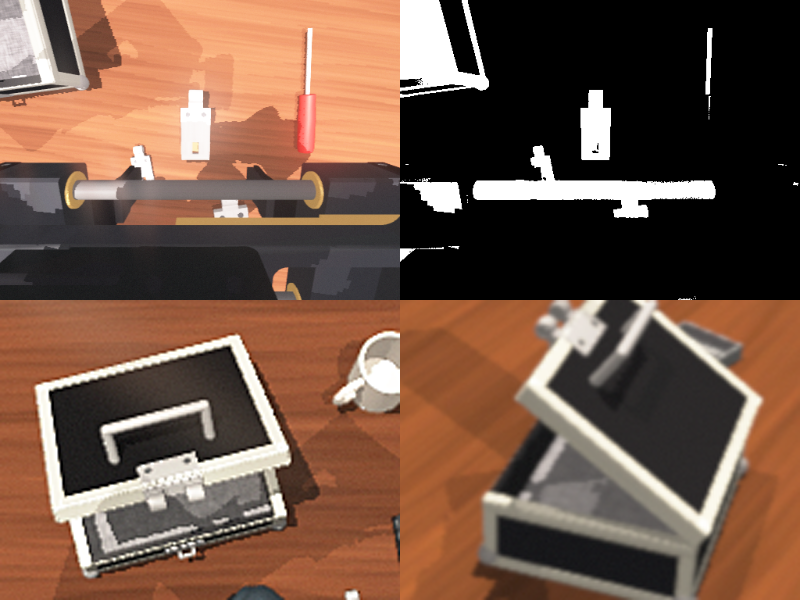

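The wrist view shows the strap under the tool where predicted (blob at columns 231–269, rows 115–205). The lower crops show the lid standing open at roughly 35°, with its knuckles at (157,502) and (196,494) in the composite.

```bash
python3 - <<'E'
from h import *
a=np.load('pics/w2.npy');m=vision.camera_model('wrist');m['camera_from_world']=np.load('pics/w2m.npy')
g=cv2.cvtColor(a,cv2.COLOR_RGB2HSV);w=((g[...,1]<60)&(g[...,2]>110)).astype(np.uint8)
for r in range(114,207,5):
    c=np.flatnonzero(w[r,225:280])+225;print(r,c.min() if len(c) else 0,c.max() if len(c) else 0,end='; ')
print()
rows=np.arange(148,198);L=np.array([plane(m,(np.flatnonzero(w[r,225:280]).min()+225,r+.5),.044) for r in rows]);R=np.array([plane(m,(np.flatnonzero(w[r,225:280]).max()+226,r+.5),.044) for r in rows])
M=(L+R)/2;v=np.polyfit(M[:,0],M[:,1],1);print('yaw',np.degrees(np.arctan([v[0],np.polyfit(L[:,0],L[:,1],1)[0],np.polyfit(R[:,0],R[:,1],1)[0]])),'width',np.linalg.norm(L-R,axis=1).mean(),'y at .5125',np.polyval(v,.5125))
cs=[r for r in range(120,215) if w[r,236]>0];print('rows at col236',cs[0],cs[-1]);
for r in (cs[0],cs[-1]+1): print(plane(m,(250,r),.044).round(4))
print('knuckle top',plane(m,(251,115),.045).round(4))
T=vision.camera_model('top');S=vision.camera_model('scene')
for n,p,q in [('knL',(157,202),(569,8)),('knR',(196,194),(549,26)),('hL',(104,132),(650,10)),('hR',(207,105),(600,78))]:
    X,e=tri(T,np.array(p)/2.2222+[170,100],S,(np.array(q)-[400,0])/2.5+[210,145]);print(n,X.round(4),round(e,4))
E
```

```text
114 0 0; 119 241 259; 124 241 259; 129 242 259; 134 241 259; 139 231 269; 144 231 269; 149 231 269; 154 231 269; 159 231 269; 164 232 268; 169 232 268; 174 232 268; 179 232 268; 184 232 268; 189 232 268; 194 232 268; 199 232 268; 204 233 267; 
yaw [6.88222262 7.29929914 6.4608933 ] width 0.04462449783707163 y at .5125 -0.2984471792230499
rows at col236 138 204
[ 0.5545 -0.2929  0.044 ]
[ 0.4745 -0.3024  0.044 ]
knuckle top [ 0.5799 -0.291   0.045 ]
knL [0.5632 0.0433 0.2353] 0.0126
knR [5.693e-01 1.000e-04 2.356e-01] 0.0079
hL [0.6371 0.0971 0.2327] 0.0008
hR [ 0.6607 -0.0222  0.2191] 0.0207
```

```bash
python3 goal.py -83.3 .5145 -.2977 .031
python3 -m handwheel '[{"xyz":[9,0,40],"delta_rot":[0,0,0],"hand":-1},{"xyz":[9.2,0,80],"delta_rot":[0,0,0],"hand":-1},{"xyz":[9.2,0,120],"delta_rot":[0,0,0],"hand":-1},{"xyz":[9.2,0,150],"delta_rot":[0,0,0],"hand":-1},{"xyz":[9.2,0,150],"delta_rot":[0,0,0],"hand":-1}]' >/dev/null
python3 goal.py -83.3 .5145 -.2977 .031
```

```text
t 7.80 xyz [  8.9   3.3 168. ] rot [-0.0008  0.0005  0.0011] | pos [ 0.5054 -0.2956  0.1991] F [ 0.3 -0.1 -0.4] op 0.998 gf 0.0 j [-41.  29.  90.   0.  61.  42.]
t 8.43 xyz [ 0.1  4.  16.9] rot [-0.0027  0.0024  0.0006] | pos [ 0.5139 -0.2938  0.048 ] F [-0.9 -0.2 -0.6] op 1.000 gf 0.0 j [-41.  42.  94.   0.  44.  43.]
```

```bash
python3 -m handwheel '[{"xyz":[0,3.7,0],"delta_rot":[0,0,0],"hand":-1},{"xyz":[0,3.7,8],"delta_rot":[0,0,0],"hand":-1},{"xyz":[0,3.7,16.5],"delta_rot":[0,0,0],"hand":-1},{"xyz":[0,3.7,16.5],"delta_rot":[0,0,0],"hand":0},{"xyz":[0,3.7,16.5],"delta_rot":[0,0,0],"hand":1}]' >/dev/null
python3 -m handwheel '[{"xyz":[0,0,0],"delta_rot":[0,0,0],"hand":1},{"xyz":[0,0,0],"delta_rot":[0,0,0],"hand":1},{"xyz":[0,0,0],"delta_rot":[0,0,0],"hand":1},{"xyz":[0,0,0],"delta_rot":[0,0,0],"hand":1},{"xyz":[0,0,0],"delta_rot":[0,0,0],"hand":1}]' >/dev/null
python3 goal.py -83.3 .5145 -.2977 .031
```

```text
t 9.68 xyz [-0.3 -0.8  1.9] rot [-0.0001  0.     -0.0012] | pos [ 0.5148 -0.2984  0.0329] F [0.4 0.  1.4] op 0.498 gf 30.0 j [-41.  44.  94.   0.  42.  43.]
```

```bash
python3 -m handwheel '[{"xyz":[0,0,-15],"delta_rot":[0,0,0],"hand":1},{"xyz":[0,0,-45],"delta_rot":[0,0,0],"hand":1},{"xyz":[0,0,-90],"delta_rot":[0,0,0],"hand":1},{"xyz":[0,0,-140],"delta_rot":[0,0,0],"hand":1},{"xyz":[-10,-10,-195],"delta_rot":[0,0,0],"hand":1}]' >/dev/null
python3 goal.py -76.7 .450 -.006 .2285
```

```text
t 10.30 xyz [ -20.8 -288.3    1.1] rot [ 0.0009 -0.0007 -0.1166] | pos [ 0.5039 -0.29    0.2299] F [ 1.2 -0.  -1.5] op 0.499 gf 30.0 j [-41.  27.  89.  -0.  64.  42.]
```

```bash
python3 -m handwheel '[{"xyz":[-10,-45,-15],"delta_rot":[0,0,-0.03],"hand":1},{"xyz":[-20,-95,-25],"delta_rot":[0,0,-0.06],"hand":1},{"xyz":[-25,-145,-25],"delta_rot":[0,0,-0.09],"hand":1},{"xyz":[-25,-195,-25],"delta_rot":[0,0,-0.117],"hand":1},{"xyz":[-22,-245,-20],"delta_rot":[0,0,-0.117],"hand":1}]' >/dev/null
python3 goal.py -76.7 .450 -.006 .2285
```

```text
t 10.93 xyz [  6.4 -41.1  20.4] rot [ 0.0011 -0.0019  0.0001] | pos [ 0.4531 -0.0475  0.2489] F [ 1.  -0.7 -1.9] op 0.502 gf 30.0 j [-20.  16. 104.   0.  60.  57.]
```

```bash
python3 -m handwheel '[{"xyz":[2,-15,7],"delta_rot":[0,0,0],"hand":1},{"xyz":[4,-30,14],"delta_rot":[0,0,0],"hand":1},{"xyz":[6,-41,20],"delta_rot":[0,0,0],"hand":1},{"xyz":[6,-41,20],"delta_rot":[0,0,0],"hand":1},{"xyz":[6,-41,20],"delta_rot":[0,0,0],"hand":1}]' >/dev/null
python3 goal.py -76.7 .450 -.006 .2285
python3 - <<'E'
from h import *
m=vision.camera_model('wrist');a=vision.capture('wrist');np.save('pics/w3.npy',a);np.save('pics/w3m.npy',m['camera_from_world'])
t=vision.capture('top');s=vision.capture('scene');np.save('pics/t3.npy',t);np.save('pics/s3.npy',s)
st=bot.read_state();R=np.array(st['tcp_rot']);print('lid eye',proj(m,[.565,.0205,.2355]),'strap eye',proj(m,st['position']+R@[.0557,0,-.007]))
A=np.zeros((600,800,3),np.uint8)
A[:]=cv2.resize(a[0:225,100:400],(800,600),interpolation=cv2.INTER_CUBIC)
cv2.imwrite('pics/m3.png',A[:,:,::-1])
E
```

```text
t 11.55 xyz [ 0.  -2.4 -0.7] rot [ 0.0005 -0.0004 -0.    ] | pos [ 0.4505 -0.0083  0.2278] F [ 0.  -0.2 -1.2] op 0.501 gf 30.0 j [-15.  17. 106.  -0.  57.  61.]
lid eye [244.92897602  13.89109436] strap eye [248.21012836 142.38817607]
```

View pics/m3.png

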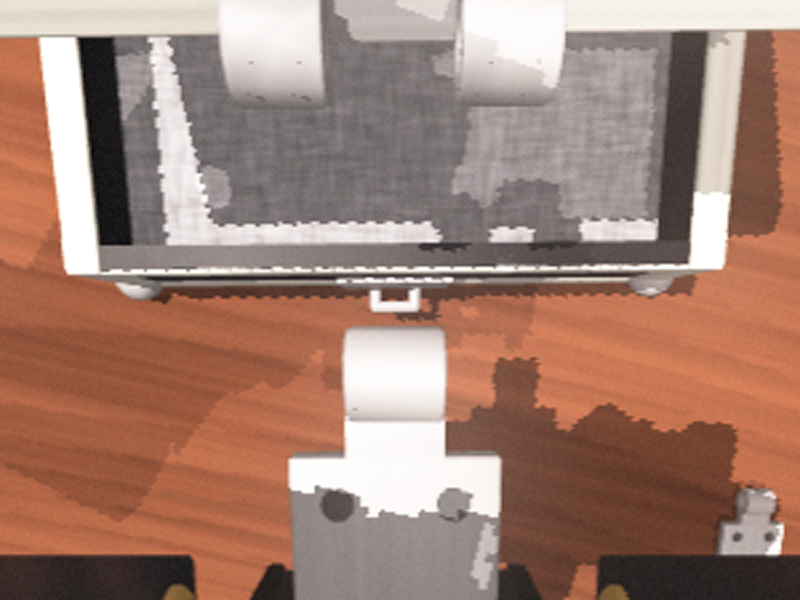

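The strap's knuckle (crop columns 344–446, far edge row 328) lies almost exactly under the lid gap (columns 328–457, front tangent row 104), with matching yaw. The strap eye falls where the grasp geometry predicts it (row 142). Moving 34 mm forward gives a second view, from which I can triangulate the lid's pin axis.

```bash
python3 -m handwheel '[{"xyz":[8,-0.3,0],"delta_rot":[0,0,0],"hand":1},{"xyz":[17,-0.3,0],"delta_rot":[0,0,0],"hand":1},{"xyz":[26,-0.3,0],"delta_rot":[0,0,0],"hand":1},{"xyz":[34,-0.3,0],"delta_rot":[0,0,0],"hand":1},{"xyz":[34,-0.3,0],"delta_rot":[0,0,0],"hand":1}]' >/dev/null
python3 goal.py -76.7 .450 -.006 .2285
python3 - <<'E'
from h import *
m=vision.camera_model('wrist');a=vision.capture('wrist');np.save('pics/w4.npy',a);np.save('pics/w4m.npy',m['camera_from_world'])
st=bot.read_state();np.save('pics/w4p.npy',st['position'])
A=cv2.resize(a[0:225,100:400],(800,600),interpolation=cv2.INTER_CUBIC)
cv2.imwrite('pics/m4.png',A[:,:,::-1])
E
```

```text
t 12.32 xyz [-34.4  -1.3  -0.8] rot [ 0.0002 -0.0004  0.0013] | pos [0.4838 0.0007 0.2278] F [-0.1 -0.4 -2. ] op 0.499 gf 30.0 j [-13.  20. 102.   0.  58.  63.]
```

View pics/m4.png

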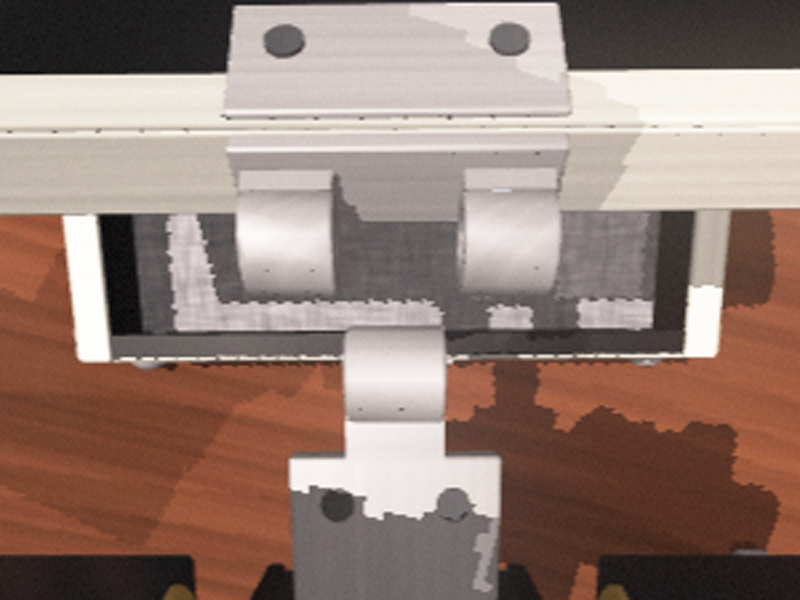

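The lid knuckles now sit at crop columns 238–334 and 459–559, with their front tangent at row 292. The strap knuckle is at columns 345–445, far edge row 326.

```bash
cat > axis.py <<'E'
from h import *
from scipy.optimize import least_squares
a=np.radians(13.3);X=np.array([np.cos(a),np.sin(a),0]);Z=np.array([0,0,1.]);Y=np.cross(Z,X)
def cm(f): m=vision.camera_model('wrist');m['camera_from_world']=np.load(f);return m
c=lambda u,v:(u/2.6667+100,v/2.6667)   # crop px -> full
m3,m4=cm('pics/w3m.npy'),cm('pics/w4m.npy')
def dist(m,px,q,):  # signed distance of axis q (X,Z) from ray in XZ plane
    o,d=ray(m,px);o2=np.array([o@X,o@Z]);d2=np.array([d@X,d@Z]);d2/=np.linalg.norm(d2);n=np.array([-d2[1],d2[0]]) # +X side
    n*=np.sign(n[0]);return (q-o2)@n
f=lambda q:[dist(m3,c(395,104),q)-.010,dist(m4,c(395,292),q)-.010]
r=least_squares(f,[.55,.235]);q=r.x;print('lid axis X,Z',q.round(4))
for e in (-1,1): print(' sens',least_squares(lambda q:[dist(m3,c(395,104+e),q)-.010,dist(m4,c(395,292),q)-.010],q).x.round(4))
# strap eye: far tangent, Z fixed from tool
for m,row in((m3,328),(m4,326)):
    pos=np.load('pics/w4p.npy') if m is m4 else np.array([.4505,-.0083,.2278])
    z=pos[2]+.0071;x=least_squares(lambda x:[dist(m,c(395,row),np.array([x[0],z]))+.010],[.5]).x[0]
    print('strap X',round(x,4),'rel tool',round(x-pos@X,4),'Z',z)
# lateral on Y, at axis
for m,u in ((m3,392.3),(m4,397.5)):
    o,d=ray(m,c(u,292-50 if m is m4 else 54));p=o+d*((q[1]+.008-o[2])/d[2]);print('gap Y',(p@Y).round(4))
for m,u in ((m3,395),(m4,395)):
    o,d=ray(m,c(u,372));p=o+d*((.2349+.008-o[2])/d[2]);print('strap Y',(p@Y).round(4))
th=np.arcsin((q[1]-.087)/np.hypot(.243,.011))-np.arctan2(.011,.243);print('lid deg',np.degrees(th))
E
python3 axis.py
```

```text
lid axis X,Z [0.554  0.2347]
 sens [0.554  0.2355]
 sens [0.554 0.234]
strap X 0.4925 rel tool 0.056 Z 0.2349
strap X 0.5274 rel tool 0.057 Z 0.2347697749295728
gap Y -0.1111
gap Y -0.1109
strap Y -0.1116
strap Y -0.1105
lid deg 34.80908724674559
```

```bash
python3 -m handwheel '[{"xyz":[6,0.2,0],"delta_rot":[0,0,0],"hand":1},{"xyz":[12,0.3,0],"delta_rot":[0,0,0],"hand":1},{"xyz":[18,0.3,0],"delta_rot":[0,0,0],"hand":1},{"xyz":[23,0.3,0],"delta_rot":[0,0,0],"hand":1},{"xyz":[26,0.3,0],"delta_rot":[0,0,0],"hand":1}]' >/dev/null
python3 -m handwheel '[{"xyz":[0,0,0],"delta_rot":[0,0,0],"hand":1},{"xyz":[0,0,0],"delta_rot":[0,0,0],"hand":1},{"xyz":[0,0,0],"delta_rot":[0,0,0],"hand":1},{"xyz":[0,0,0],"delta_rot":[0,0,0],"hand":1},{"xyz":[0,0,0],"delta_rot":[0,0,0],"hand":1}]' >/dev/null
python3 goal.py -76.7 .5095 .0068 .2278
python3 - <<'E'
from h import *
m=vision.camera_model('wrist');a=vision.capture('wrist');np.save('pics/w5.npy',a);np.save('pics/w5m.npy',m['camera_from_world'])
st=bot.read_state();np.save('pics/w5p.npy',st['position']);s=vision.capture('scene');np.save('pics/s5.npy',s)
A=np.zeros((600,800,3),np.uint8)
A[:]=cv2.resize(a[85:205,170:330],(800,600),interpolation=cv2.INTER_CUBIC)
A[:200,600:]=cv2.resize(s[130:180,240:290],(200,200),interpolation=cv2.INTER_CUBIC)
cv2.imwrite('pics/m5.png',A[:,:,::-1])
E
```

```text
t 13.62 xyz [ 1.3 -0.3  0.1] rot [ 0.     -0.      0.0006] | pos [0.5083 0.0062 0.2279] F [-1.1 -0.7 -1.4] op 0.500 gf 30.0 j [-12.  21.  99.   0.  60.  65.]
```

View pics/m5.png

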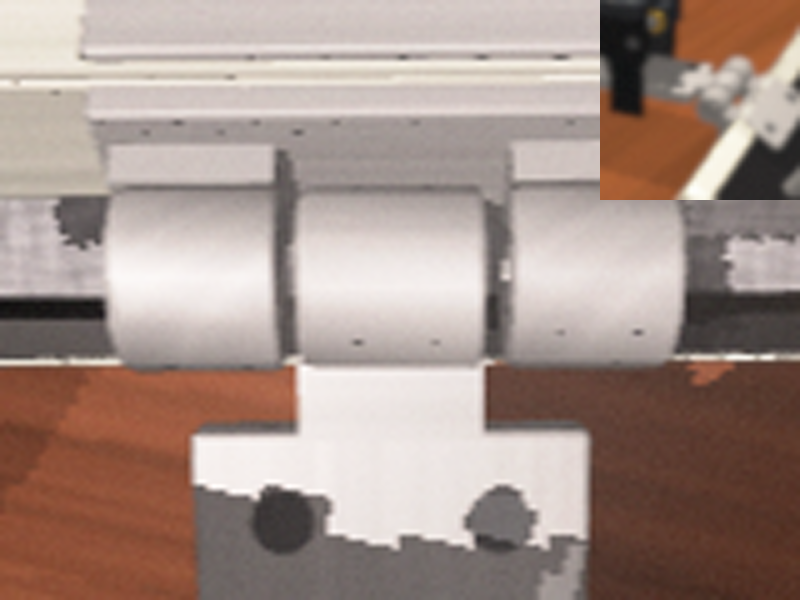

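The strap knuckle now sits centred in the gap: composite columns 297–485 between lid barrels ending at about 278 and 507. Its rows are 190–364 against a lid front tangent at 368. Next I'll measure the remaining offset to subpixel level.

```bash
python3 - <<'E'
from axis import *
print('---')
a=np.load('pics/w5.npy').astype(float).mean(2);m=cm('pics/w5m.npy');pos=np.load('pics/w5p.npy')
for c0,c1,n in((195,222,'L'),(233,264,'S'),(276,303,'R')): print(n,'rows 117-128',a[117:129,c0:c1].mean(1).round(0),'rows 153-164',a[153:165,c0:c1].mean(1).round(0))
for r0,r1 in((127,133),(135,142),(146,152)): print('cols 188-196',a[r0:r1,188:197].mean(0).round(0),'222-234',a[r0:r1,222:235].mean(0).round(0),'264-276',a[r0:r1,264:277].mean(0).round(0),'303-311',a[r0:r1,303:312].mean(0).round(0))
F=lambda row,sg,z:least_squares(lambda x:[dist(m,(248,row),np.array([x[0],z]))+sg*.010],[.55]).x[0]
for z in(.2337,.2347,.2357): print(z,'lid X',[F(r,-1,z).round(4) for r in(158,158.5,159)],'strap X',[F(r,1,z).round(4) for r in(122.5,123,123.5)])
print('tool X+56..57',(pos@X+.056).round(4))
E
```

```text
lid axis X,Z [0.554  0.2347]
 sens [0.554  0.2355]
 sens [0.554 0.234]
strap X 0.4925 rel tool 0.056 Z 0.2349
strap X 0.5274 rel tool 0.057 Z 0.2347697749295728
gap Y -0.1111
gap Y -0.1109
strap Y -0.1116
strap Y -0.1105
lid deg 34.80908724674559
---
L rows 117-128 [198. 198. 198. 198. 172. 110. 142. 155. 162. 169. 176. 182.] rows 153-164 [173. 166. 158. 149. 137. 104. 103. 112. 111. 109. 106. 104.]
S rows 117-128 [154. 153. 149. 151. 150. 119. 133. 159. 168. 174. 181. 187.] rows 153-164 [173. 172. 165. 157. 148. 192. 236. 235. 233. 234. 234. 232.]
R rows 117-128 [197. 198. 197. 189. 119. 131. 154. 161. 168. 174. 180. 186.] rows 153-164 [169. 162. 155. 148. 121.  89.  73.  73.  73.  73.  74.  74.]
cols 188-196 [ 91.  89. 113. 168. 199. 198. 198. 196. 194.] 222-234 [185. 181. 149.  96.  88.  91. 118. 170. 199. 198. 198. 199. 198.] 264-276 [190. 186. 160. 112.  98.  97. 101. 114. 158. 193. 200. 199. 198.] 303-311 [187. 186. 180. 148. 118. 122. 119. 118. 122.]
cols 188-196 [186. 189. 196. 221. 239. 243. 243. 242. 242.] 222-234 [236. 227. 173. 100.  98. 122. 160. 204. 231. 233. 232. 232. 233.] 264-276 [233. 228. 197. 133.  95.  97. 138. 168. 171. 208. 227. 228. 228.] 303-311 [217. 218. 212. 182. 116.  91.  93.  97. 100.]
cols 188-196 [ 63.  63.  70. 134. 186. 198. 204. 204. 204.] 222-234 [206. 204. 178. 123.  92.  88.  99. 159. 198. 201. 205. 205. 204.] 264-276 [211. 208. 173.  88.  61.  72.  99. 114. 149. 187. 193. 194. 193.] 303-311 [196. 194. 174. 115.  56.  55.  54.  52.  54.]
0.2337 lid X [np.float64(0.553), np.float64(0.5528), np.float64(0.5525)] strap X [np.float64(0.5524), np.float64(0.5521), np.float64(0.5518)]
0.2347 lid X [np.float64(0.5532), np.float64(0.5529), np.float64(0.5526)] strap X [np.float64(0.5524), np.float64(0.5521), np.float64(0.5518)]
0.2357 lid X [np.float64(0.5533), np.float64(0.553), np.float64(0.5527)] strap X [np.float64(0.5524), np.float64(0.5521), np.float64(0.5518)]
tool X+56..57 0.5521
```

```bash
python3 -m handwheel '[{"xyz":[0.4,0.2,0],"delta_rot":[0,0,0],"hand":1},{"xyz":[0.8,0.35,0],"delta_rot":[0,0,0],"hand":1},{"xyz":[0.8,0.35,0],"delta_rot":[0,0,0],"hand":1},{"xyz":[0.8,0.35,0],"delta_rot":[0,0,0],"hand":1},{"xyz":[0.8,0.35,0],"delta_rot":[0,0,0],"hand":1}]' >/dev/null
python3 goal.py -76.7 .5095 .0068 .2278
python3 - <<'E'
from h import *
a=vision.capture('wrist').astype(float).mean(2);vision.camera_model('wrist')
for c0,c1,n in((195,222,'L'),(230,247,'Sl'),(247,264,'Sr'),(276,303,'R')): print(n,'rows 117-128',a[117:129,c0:c1].mean(1).round(0),'rows 153-164',a[153:165,c0:c1].mean(1).round(0))
for r0,r1 in((127,133),(135,142)): print('222-234',a[r0:r1,222:235].mean(0).round(0),'264-276',a[r0:r1,264:277].mean(0).round(0))
E
```

```text
t 14.35 xyz [ 0.4 -0.6  0. ] rot [-0.      0.      0.0007] | pos [0.5092 0.0061 0.2278] F [ 0.7  0.6 -0.8] op 0.501 gf 30.0 j [-12.  22.  99.  -0.  60.  65.]
L rows 117-128 [199. 199. 199. 198. 199. 198. 129. 120. 151. 158. 166. 171.] rows 153-164 [183. 178. 171. 163. 156. 149. 124.  99. 113. 111. 109. 105.]
Sl rows 117-128 [147. 151. 154. 152. 151. 126. 136. 163. 174. 178. 184. 191.] rows 153-164 [172. 168. 160. 154. 145. 201. 240. 239. 237. 237. 237. 235.]
Sr rows 117-128 [147. 153. 154. 152. 151. 117. 132. 158. 167. 172. 179. 185.] rows 153-164 [179. 176. 169. 161. 153. 193. 235. 233. 232. 232. 232. 230.]
R rows 117-128 [198. 198. 199. 198. 198. 169. 116. 145. 156. 163. 170. 177.] rows 153-164 [176. 174. 167. 160. 153. 138. 110.  77.  74.  75.  75.  75.]
222-234 [173. 157. 119.  87.  90.  94. 119. 172. 199. 200. 199. 200. 199.] 264-276 [190. 186. 160. 112.  98. 104. 117. 148. 180. 194. 192. 192. 190.]
222-234 [226. 190. 126.  95. 104. 152. 187. 204. 231. 233. 232. 233. 233.] 264-276 [233. 229. 198. 135.  97.  99. 121. 152. 194. 225. 225. 225. 224.]
```

```bash
python3 -c "
from rig import workorder;print(workorder.hand_in())"
```

```text
the job is handed in; nothing more can be done
None
```

The job is handed in: the lid stands at about 35° by itself, and the arm holds the strap's knuckle in the lid's gap, clear of the lid, with the holes measured in line to about 1 mm; the hand-in gave no verdict.

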